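# Undo a screw clamp of unknown thread hand and take out the cap

### The job

The screw cap in the small bench clamp has had its new liner pressed home: undo the clamp's T-handle by a good third of a turn, so that the clamp bar rises, then take the cap out and set it down (do not drop it) flat and the same way up in the middle of the shallow tray, leaving the handle undone. Nothing shows whether the thread is right-handed or left-handed (it often is left-handed), so try lightly both ways to learn which way it comes loose. Never force the handle: the clamp stands on soft rubber and must not be wrenched round by more than a few degrees; leave the tape roll, the timer and the pen where they are.

Things in the scene. Friction and masses are not known exactly. Their poses are not given: they have to be found in the camera images.
- foot: rubber foot of the bench clamp, 186 x 80 x 3 mm, fixed to the bench. Origin on the bench, on the axis of the clamp's screw; z up; -x points along the clamp towards the cap. On it stands a grey metal base plate 196 x 88 mm (139 mm along -x to 57 mm along +x of the screw), its top 19 mm above the bench.
- stand (a joint): twist of the whole clamp on its rubber foot about the screw's axis, rad, positive anticlockwise from above, 0 at rest: a spring of 8 N m per rad that comes back when let go. It counts as wrenched beyond 0.13 rad (about 1 N m on the handle).
- knob (a joint): turn of the T-handle from tight, rad, positive anticlockwise from above, about 0 at the start, stops at 2.8 either way. One way (unknown, differs from start to start) it binds hard after about 0.06 rad; the other way it comes loose against a steady 0.4 N m and stays where left. Handle and clamp bar rise 5 mm a rad as it comes loose (10 mm at 2 rad), held down on the screw by a 10 N spring.
- knob_grip (a point): point on the screw's axis in the black T-handle, 69 mm above the bench when tight, 9 mm below the grip's top; turns and rises with the handle. The grip is a flat upright bar 64 mm long (this point's y), 12 mm thick (its x), 20 mm high, on a round hub 30 mm wide, 60 mm above the bench; grip it across its thickness from above. When tight it lies square to the clamp's length.
- seat (a point): centre of the floor of the cap's seat, 92 mm from the screw along the clamp's -x, 15 mm above the bench; axes as the clamp's. The seat is a round recess 53 mm wide, 4 mm deep. A steel clamp bar (28 mm wide, 8 mm thick, underside 0.6 mm above the cap when tight) runs from the screw and overlaps the cap's +x edge by 8 mm: raise it, lift the cap out of the recess and draw it away along -x.
- cap: plastic screw cap, 50 mm in diameter, 26 mm high, standing in the clamp's seat; origin at the centre of its underside, z up. Weighs some 40 g.
- tray: shallow open tray 111 x 161 x 38 mm, loose on the thin bench mat (2 mm); origin at the centre of its underside, y along its length, z up. Inside at least 90 x 138 mm, floor 2 mm thick.
- tape: bystander: roll of label tape lying flat, 66 mm in diameter, 19 mm high; origin at the centre of its underside
- timer: bystander: bench timer 66 x 62 x 19 mm; origin at the centre of its underside
- pen: bystander: marker pen lying down, 138 mm long, 14 mm thick; origin at the middle of its underside
Not all that is in view belongs to the job. What is shaped like the cap but yellow is not meant.

How it is judged (in metres and radians):
On the way:
1. the T-handle is undone by at least 2 rad (115 degrees) in the direction in which it comes loose ((value of joint knob above 2 rad or value of joint knob below -2 rad)), for 0.2 s.
At the end, for the whole second after the job is handed in: the cap stands flat (within 7 degrees) and the same way up on the tray's floor, at rest, its centre within 25 mm across and 45 mm along of the tray's centre; the tray lies level; the T-handle is still undone by at least 1.9 rad ((value of joint knob above 1.9 rad or value of joint knob below -1.9 rad) and x of cap in the frame of tray between -0.025 and 0.025 m and y of cap in the frame of tray between -0.045 and 0.045 m and z of cap in the frame of tray between -0.003 and 0.008 m and angle between cap's own z axis and vertical below 0.12 rad and angle between tray's own z axis and vertical below 0.1 rad and linear speed of cap below 0.02 m/s); the robot touches nothing.
It fails at once if the clamp is wrenched round on its rubber foot by more than 0.13 rad (7.5 degrees) (value of joint stand above 0.13 rad or value of joint stand below -0.13 rad).
It fails at once if the cap is dropped or flung (faster than 1 m/s) (linear speed of cap above 1 m/s).
It fails at once if the tape roll, the timer or the pen is moved by more than 20 mm (distance of any of tape, timer, pen from where it was at the start of the episode above 0.02 m).
It also fails if it takes over 72 s, if anything falls off the work surface, if the arm or the gripper's body presses on something with over 40 N, if the wrist force passes 120 N, or if a joint passes its speed limit or range.

### The arm

A 6-joint arm with a two-finger parallel gripper is mounted at the origin on a cart in front of the work surface, level with it; the furniture and walls round the work are solid. World frame = base frame: x ahead of the robot, y to its left, z up, the work surface at z = 0. Lengths are in mm, angles in rad, forces in N, time in s.
With the tool pointing down it reaches from about 350 to 975 mm from the base axis. Payload 7.1 kg.
Tool frame: the origin (TCP) lies on the front face of the gripper's body, between the roots of the fingers; the fingertips stand 80 mm ahead of it and the grasp point (between the pads) lies 61 mm ahead of it; z points along the fingers, y is the line along which they close (so a half turn about z gives the same grasp; the last joint's range is limited). The gripper opens to 88 mm and grips with 3 to 60 N. Pads are 20 mm wide; open, the fingers measure 115 mm over their backs; the gripper's body (75 mm by 178 mm) begins 61 mm behind the grasp point.
Start: joints at [1.248, 0.423, 1.63, -0, 1.089, -0.019], TCP at [186.936, 596.373, 302.675] pointing down, gripper open.
Joint ranges: [-3, 3], [-0.9, 2.11], [0.09, 2.58], [-1.31, 4.45], [0.11, 2.69], [-2.54, 2.54]. Speed limits (rad/s): [2.39, 2.39, 3.01, 3.14, 3.14, 3.14].

### API

Orientations are given as a rotation vector (axis times angle).
In Python, from workcell import readout, vision, close_job gives the robot as it stands.
- The arm moves only by the tool servo_tool, never from a script. Its argument "plan" is a list that holds one entry, the list of rows, each a list of 7 numbers: the gripper command: -1 is fully open, 1 is shut, values between are in proportion, then the shift along the world's x, y, z in units of 40 mm (1.0 is 40 mm), then the turn, a rotation vector about the world's x, y, z in units of 5 degrees (1.0 is 5 degrees). A call has 1 to 5 rows; each row shifts and turns the commanded pose from where the row before left it; what a row does not reach is not made up. A row lasts 1/12 s, in which the tool goes at most 41.7 mm and 7.16 degrees, less where a joint would pass 70% of its speed; a pose out of reach is approached as far as the arm can. A call is refused whole if a number of a shift passes 1 or a number of a turn 1, either way. A call with a gripper value outside its range is refused whole. The fingers move at their own pace and stop on an object; the grip force is fixed at half the most. Time passes only in rows, so rows that do not move let the fingers close. It gives the time, the measured TCP pose, the force, the opening and the grip force at its end, in the units of the state.
- readout.get_obs(): the state, without advancing time (a new reading comes with each control period).
- vision.get_image(name): name is "scene" or "side" or "wrist"; returns the picture (400x640x3 uint8, red, green, blue); there is no depth.
- vision.camera_params(name): a dict with "fx", "fy", "cx", "cy" (pixels), "rvec" (rotation vector, rad) and "tvec" (3), from world to camera coordinates, as OpenCV has them; the wrist camera has in their place "hand_eye" (4x4, takes a point from camera to tool coordinates, whose origin is the TCP and whose axes are the flange's). Camera axes: x right, y down, z forward; pixel columns grow to the right and rows downward; lengths in mm; the calibration is good to about 2 mm. A picture is of the moment at which its call begins: read the wrist's pose just before it. camera_params takes no time and is no camera call.
- close_job(): hands the job in; it is judged then, once.
The state is a dict: "t": time; "qpos": joint angles; "qvel": joint speeds; "joint_torque": joint torques, N m; "ee_pos": TCP position; "orientation": TCP orientation; "ft_force": force on the tool from outside, world axes, zero at the start; "moment": the same for the moment, N m; "width": finger opening in mm; "grasp_force": force on a finger pad.
Only numpy, scipy, OpenCV 4.12 (cv2) and the standard library are available. Lean on these libraries where they do the work, as an engineer would, in place of code of your own. Each camera call takes 0.05 s, during which the arm holds its last target. There are 200 camera calls.

## Working session

There is one attempt and no reset: what is moved stays moved. The work goes in short steps, Python scripts to look and compute and a tool call to move; the robot and the scene stay as the last step left them, time stands still between calls to the robot, and variables do not carry over. Pictures are saved under pics/ and viewed, at most 10 in all, crops included, and the job is handed in when it is done.

Besides the shell and the picture viewer there is one more tool, called as name(argument=value, ...), one argument or row to a line, values as JSON. servo_tool: Moves the arm, as the interface text tells. Its arguments: {"type":"object","properties":{"plan":{"type":"array"}},"required":["plan"]}

```bash
mkdir -p pics
cat > h.py <<'E'
import numpy as np,cv2
from workcell import readout,vision,close_job
def cam(name,obs=None):
    p=vision.camera_params(name)
    K=np.array([[p['fx'],0,p['cx']],[0,p['fy'],p['cy']],[0,0,1.]])
    if 'hand_eye' in p:
        o=obs or readout.get_obs(); T=np.eye(4);T[:3,:3]=cv2.Rodrigues(np.array(o['orientation'],float))[0];T[:3,3]=o['ee_pos']
        M=T@np.array(p['hand_eye']); return K,M[:3,:3],M[:3,3]
    R=cv2.Rodrigues(np.array(p['rvec'],float))[0]; return K,R.T,-R.T@np.array(p['tvec'],float).ravel()
def ray(c,uv,z):
    K,R,o=c; d=R@np.linalg.inv(K)@np.array([uv[0],uv[1],1.]); return o+d*(z-o[2])/d[2]
def proj(c,X):
    K,R,o=c; q=K@(R.T@(np.array(X,float)-o)); return q[:2]/q[2]
def snap(name,fn):
    o=readout.get_obs(); im=vision.get_image(name); cv2.imwrite('pics/'+fn+'.png',im[:,:,::-1]); return im,cam(name,o)
E
python3 - <<'E'
from h import *
o=readout.get_obs();print(o)
for n in ['scene','side','wrist']:
    im,c=snap(n,n+'0');print(n,c[2].round(),c[1][:,2].round(2))
E
```

```text
{'t': 0.0, 'qpos': array([ 1.24795676e+00,  4.23816708e-01,  1.63069864e+00,  9.77574971e-06,
        1.08859129e+00, -1.90092949e-02]), 'qvel': array([-9.12095115e-04,  1.15438004e-03, -9.45651754e-04,  5.54270219e-04,
        4.30853565e-05,  9.95144683e-05]), 'joint_torque': array([-1.80122373e-03, -5.44649506e+01, -2.73658633e+01,  6.43093348e-02,
        2.30150786e-02, -1.29449654e-04]), 'ee_pos': array([186.82562892, 595.96381593, 301.91327648]), 'orientation': array([-4.75388543e-01, -3.10514623e+00,  2.34099435e-03]), 'ft_force': array([-0.74445224, -0.31107652,  0.96623042]), 'moment': array([-0.03305791,  0.0030955 , -0.00862791]), 'grasp_force': 0.0, 'width': 88.14402167537904}
scene [ 173. -396.  694.] [ 0.47  0.52 -0.71]
side [505. 853. 557.] [ 0.08 -0.85 -0.52]
wrist [117. 618. 385.] [ 0.25 -0.08 -0.96]
```

View pics/scene0.png

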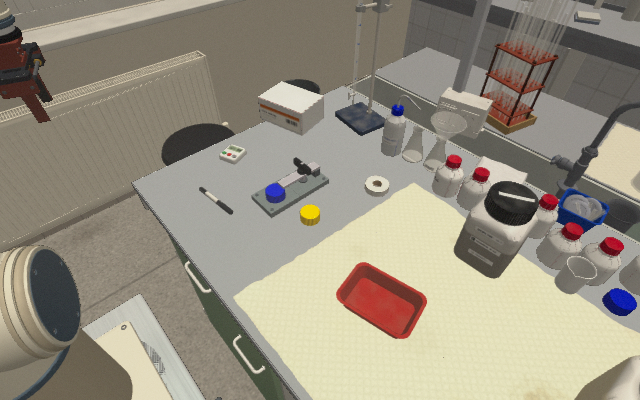

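View pics/side0.png

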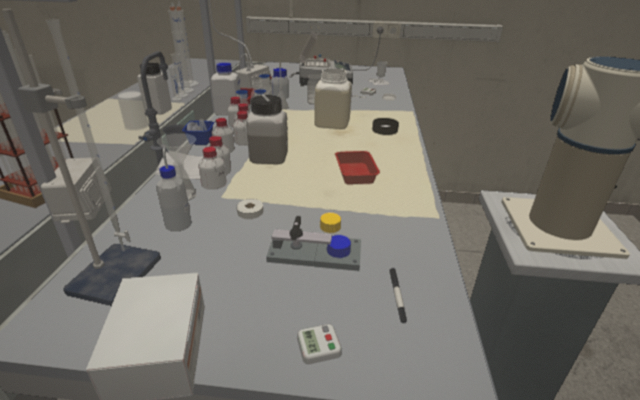

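The scene view shows the blue cap at (275,192), the T-handle near (303,168), the red tray at (382,300) and the yellow decoy at (310,214). The side view has the cap at (340,245), the handle at (296,230) and the tray at (357,167).

Run:
```python
from h import *
def comp(im,lo,hi,near):
    m=cv2.inRange(cv2.cvtColor(im,cv2.COLOR_RGB2HSV),lo,hi)
    n,l,s,ce=cv2.connectedComponentsWithStats(m)
    k=min([i for i in range(1,n) if s[i,4]>60],key=lambda i:np.hypot(*(ce[i]-near)));return l==k,ce[k],s[k]
for n,cp,tp,hp in [('scene',(275,192),(382,300),(303,168)),('side',(340,245),(357,167),(296,230))]:
    im=cv2.imread(f'pics/{n}0.png')[:,:,::-1];c=cam(n)
    m,ce,s=comp(im,(110,120,60),(130,255,255),cp);print(n,'cap',ce,s,ray(c,ce,30).round(1))
    m,ce,s=comp(im,(0,140,50),(8,255,255),tp)
    pts=cv2.findNonZero(m.astype(np.uint8)); h=cv2.convexHull(pts).reshape(-1,2)
    # rim hull on z=40: corners
    P=np.array([ray(c,p,40)[:2] for p in h],np.float32);print('tray',s,cv2.minAreaRect(P))
    m,ce,s=comp(im,(0,0,0),(180,255,45),hp);print('handle',ce,s,ray(c,ce,65).round(1))
```

```text
scene cap [274.73376623 192.97402597] [265 183  20  20 308] [526. 182.  30.]
tray [ 336  262   91   77 4039] ((500.8050842285156, -204.32568359375), (113.94541931152344, 159.87542724609375), 13.11288833618164)
handle [302.30487805 168.29268293] [295 160  16  15  82] [616.6 177.4  65. ]
side cap [339.40408163 242.42857143] [329 235  21  15 245] [526.2 172.8  30. ]
tray [336 152  43  24 454] ((500.68572998046875, -196.8958740234375), (104.75711059570312, 151.4601593017578), 13.316122055053711)
handle [152.60416667  68.72916667] [146  64  14  10  96] [ 1533.  -1047.5    65. ]
```

View pics/wrist0.png

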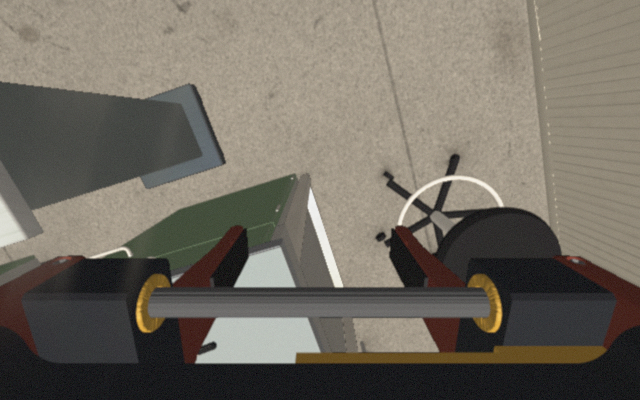

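The wrist view still shows only the floor. The cap is at about (526,178), the handle at about (617,178), and the tray at (501,-202) with a yaw of 13°. I'm moving above the handle with the fingers closing along x.

servo_tool(
  plan=[
    [[-1,0.72,-0.7,0,0,0,-0.97],[-1,0.72,-0.7,0,0,0,-0.97],[-1,0.72,-0.7,0,0,0,-0.97],[-1,0.72,-0.7,0,0,0,-0.97],[-1,0.72,-0.7,0,0,0,-0.97]],
  ],
)

```text
t: 0.57
ee_pos: [331.7, 454.9, 302.5]
orientation: [-1.122, -2.934, 0.001]
ft_force: [1.4, 0.7, 1.0]
width: 88.0
grasp_force: 0.0
```

servo_tool(
  plan=[
    [[-1,0.72,-0.7,0,0,0,-0.97],[-1,0.72,-0.7,0,0,0,-0.97],[-1,0.72,-0.7,0,0,0,-0.97],[-1,0.72,-0.7,0,0,0,-0.97],[-1,0.72,-0.7,0,0,0,-0.97]],
  ],
)

```text
t: 0.98
ee_pos: [476.0, 314.7, 302.6]
orientation: [-1.714, -2.632, 0.0]
ft_force: [0.4, 1.2, -0.3]
width: 87.8
grasp_force: 0.0
```

servo_tool(
  plan=[
    [[-1,0.72,-0.7,0,0,0,-0.97],[-1,0.72,-0.7,0,0,0,-0.97],[-1,0.72,-0.7,0,0,0,-0.97],[-1,0.72,-0.7,0,0,0,-0.97],[-1,0.7,-0.6,0,0,0,-0.97]],
  ],
)

```text
t: 1.4
ee_pos: [619.3, 178.2, 302.4]
orientation: [-2.23, -2.213, 0.001]
ft_force: [0.7, -0.1, -0.1]
width: 88.0
grasp_force: 0.0
```

servo_tool(
  plan=[
    [[-1,0,0,0,0,0,0],[-1,0,0,0,0,0,0],[-1,0,0,0,0,0,0]],
  ],
)

```text
t: 1.65
ee_pos: [617.5, 180.4, 302.1]
orientation: [-2.223, -2.218, 0.002]
ft_force: [-0.9, 0.8, -0.3]
width: 87.9
grasp_force: 0.0
```

Run:
```python
from h import *
im,c=snap('wrist','w1');o=readout.get_obs();print(o['ee_pos'],o['orientation'],o['qpos'],o['ft_force'],o['moment'])
print(proj(c,(617,178,78)),proj(c,(526,178,41)))
```

```text
[617.11538243 181.01981361 302.23395422] [-2.22214213e+00 -2.21937945e+00  1.58791338e-03] [2.66704168e-01 4.50498321e-01 1.58713167e+00 3.74514497e-04
 1.10531740e+00 2.67779864e-01] [ 0.02271272 -0.43991164  0.24001786] [-0.10932895  0.11252128  0.0417988 ]
[319.13003485 190.17799339] [245.61405251 183.14932895]
```

View pics/w1.png

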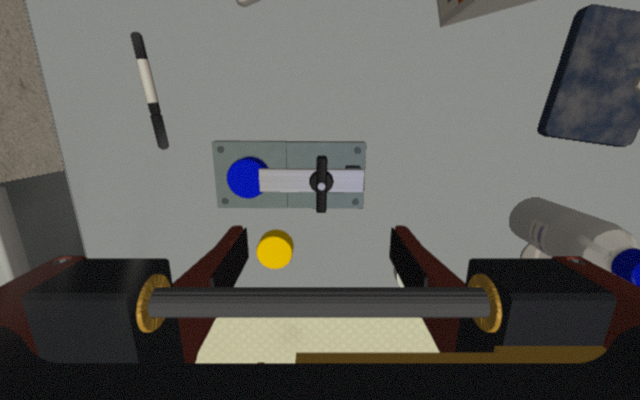

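The wrist view shows the T-handle square on its screw at (321,181), the cap at (247,178) and the clamp aligned with x to within about 1°. The wash bottle is well to the right.

Run:
```python
from h import *
im=cv2.imread('pics/w1.png')[:,:,::-1];c=cam('wrist')
g=im.max(2).copy(); m=(g<70).astype(np.uint8); m[:, :300]=0;m[:,345:]=0;m[:145]=0;m[220:]=0
n,l,s,ce=cv2.connectedComponentsWithStats(m);print(s[1:],ce[1:])
print('handle',ray(c,(321.5,184),78), 'ends',ray(c,(321.5,155),78),ray(c,(321.5,212.5),78))
b=cv2.inRange(cv2.cvtColor(im,cv2.COLOR_RGB2HSV),(110,120,60),(130,255,255));b[:,300:]=0
p=cv2.findNonZero(b).reshape(-1,2);print(p.min(0),p.max(0));
print('cap L,T,B',[ray(c,q,41).round(1) for q in [(p[:,0].min(),178),(250,p[:,1].min()),(250,p[:,1].max())]])
print('plate',[ray(c,q,19).round(1) for q in [(213,141),(366,140),(218,208),(366,208)]],'bottle',ray(c,(520,215),0),ray(c,(612,255),150))
```

```text
[[310 156  23  57 708]] [[320.96045198 182.77683616]]
handle [619.28403443 185.57718673  78.        ] ends [619.22086438 217.49616206  78.        ] [619.34964355 152.42577653  78.        ]
[227 157] [267 198]
cap L,T,B [array([503.1, 185. ,  41. ]), array([533.2, 210.8,  41. ]), array([529.8, 159.4,  41. ])]
plate [array([482.3, 228.2,  19. ]), array([676. , 229.3,  19. ]), array([480.2, 139.4,  19. ]), array([679.9, 139.3,  19. ])] bottle [903.4517847  122.80697741   0.        ] [882.30418208 135.57307469 150.        ]
```

servo_tool(
  plan=[
    [[-1,0.07,0.1,-0.9,0,0,0],[-1,0,0,-0.9,0,0,0],[-1,0,0,-0.9,0,0,0],[-1,0,0,-0.9,0,0,0],[-1,0,0,-0.35,0,0,0]],
  ],
)

```text
t: 2.12
ee_pos: [617.3, 185.2, 140.2]
orientation: [-2.219, -2.219, 0.01]
ft_force: [-1.0, -0.3, -0.5]
width: 88.0
grasp_force: 0.0
```

servo_tool(
  plan=[
    [[-1,0,0,0,0,0,0],[-1,0,0,0,0,0,0]],
  ],
)

```text
t: 2.28
ee_pos: [620.6, 185.3, 145.1]
orientation: [-2.222, -2.22, 0.001]
ft_force: [0.4, -0.2, 0.4]
width: 87.7
grasp_force: 0.0
```

Run:
```python
from h import *
im,c=snap('wrist','w2');o=readout.get_obs();print(o['ee_pos'],o['orientation'],o['ft_force'],o['moment'])
```

```text
[621.5692125  185.30522927 146.40728286] [2.22245968 2.21903484 0.00285649] [-0.55250375  0.54125224  0.30194924] [-0.06958659  0.03415091  0.00765798]
```

View pics/w2.png

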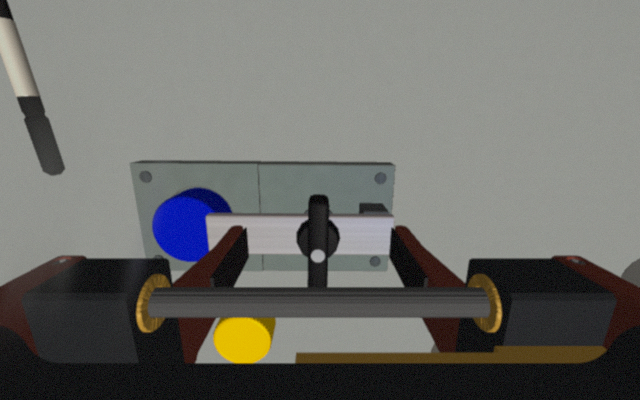

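The wrist view shows the handle centred between the fingers, with the screw dot at (318,256). I'm going down 3 mm and closing.

servo_tool(
  plan=[
    [[-1,-0.03,0,-0.08,0,0,0],[1,0,0,0,0,0,0],[1,0,0,0,0,0,0],[1,0,0,0,0,0,0],[1,0,0,0,0,0,0]],
  ],
)

```text
t: 2.75
ee_pos: [620.0, 184.3, 142.2]
orientation: [2.224, 2.218, 0.002]
ft_force: [0.3, 0.3, -0.0]
width: 64.8
grasp_force: 0.0
```

servo_tool(
  plan=[
    [[1,0,0,0,0,0,0],[1,0,0,0,0,0,0],[1,0,0,0,0,0,0],[1,0,0,0,0,0,0],[1,0,0,0,0,0,0]],
  ],
)

```text
t: 3.17
ee_pos: [623.2, 184.6, 142.9]
orientation: [2.221, 2.215, 0.01]
ft_force: [5.2, -0.2, 5.5]
width: 31.6
grasp_force: 2.7
```

Run:
```python
from h import *
o=readout.get_obs();print(o['ee_pos'],o['orientation'],o['ft_force'],o['moment'],o['width'],o['grasp_force'],o['qpos'][5])
```

```text
[623.16473161 184.61814741 142.86097748] [2.2211979  2.21503559 0.0104832 ] [ 5.16089373 -0.18908275  5.47094661] [-0.13815672 -0.89056675 -0.03556059] 31.60535630585297 2.6693455735221505 0.2735053689989852
```

The fingers have stopped at 31.6 mm with an upward force, so the tips are on the hub. I'll open, rise 5 mm and close again.

servo_tool(
  plan=[
    [[0,0,0,0,0,0,0],[0,0,0,0,0,0,0],[0,0,0,0.12,0,0,0],[0,0,0,0,0,0,0],[0,0,0,0,0,0,0]],
  ],
)

```text
t: 3.58
ee_pos: [619.9, 184.4, 146.4]
orientation: [2.224, 2.218, 0.001]
ft_force: [-0.6, -0.8, 0.2]
width: 43.9
grasp_force: 0.0
```

Run:
```python
from h import *
o=readout.get_obs();print(o['ee_pos'],o['orientation'],o['ft_force'],o['moment'],o['width'],o['grasp_force'])
```

```text
[619.87824778 184.38452601 146.39067709] [2.22424865e+00 2.21823261e+00 6.71890473e-04] [-0.56556986 -0.80663077  0.15266084] [-0.06037339  0.12380774 -0.02470542] 43.86960089115955 0.0
```

servo_tool(
  plan=[
    [[1,0,0,0,0,0,0],[1,0,0,0,0,0,0],[1,0,0,0,0,0,0],[1,0,0,0,0,0,0],[1,0,0,0,0,0,0]],
  ],
)

```text
t: 4.0
ee_pos: [619.7, 184.4, 146.1]
orientation: [-2.224, -2.218, 0.0]
ft_force: [-0.3, 0.2, -0.7]
width: 14.1
grasp_force: 0.0
```

servo_tool(
  plan=[
    [[1,0,0,0,0,0,0],[1,0,0,0,0,0,0],[1,0,0,0,0,0,0]],
  ],
)

```text
t: 4.25
ee_pos: [619.9, 184.3, 146.1]
orientation: [2.224, 2.218, 0.0]
ft_force: [1.6, -0.9, -2.2]
width: 12.2
grasp_force: 30.0
```

Run:
```python
from h import *
o=readout.get_obs();print(o['ee_pos'],o['orientation'],o['ft_force'],o['moment'],o['width'],o['grasp_force'],o['qpos'])
```

```text
[619.88712199 184.34174756 146.13420199] [2.22434651e+00 2.21823203e+00 3.44630060e-04] [ 1.60488349 -0.8571093  -2.18579563] [-0.08533819 -0.28515257 -0.03151967] 12.20348146165941 29.97763842344284 [ 2.70676680e-01  6.50931646e-01  1.66112585e+00 -1.04608440e-04
  8.29239794e-01  2.73499995e-01]
```

The handle is gripped at 12.2 mm and 30 N. Now a light trial anticlockwise.

servo_tool(
  plan=[
    [[1,0,0,0,0,0,0.4],[1,0,0,0,0,0,0.4],[1,0,0,0,0,0,0.2],[1,0,0,0,0,0,0]],
  ],
)

```text
t: 4.58
ee_pos: [619.8, 184.3, 146.1]
orientation: [-2.126, -2.313, -0.0]
ft_force: [2.5, -0.8, -3.4]
width: 11.8
grasp_force: 30.1
```

```bash
cat > r.py <<'E'
from h import *
from scipy.spatial.transform import Rotation as Rn
o=readout.get_obs();R=Rn.from_rotvec(o['orientation']).as_matrix()
print(round(o['t'],2),o['ee_pos'].round(1),'yaw',np.arctan2(R[1,1],R[0,1]).round(4),'F',o['ft_force'].round(1),'M',o['moment'].round(3),o['width'].round(1),round(o['grasp_force'],1),'q6',o['qpos'][5].round(3))
E
python3 r.py
```

```text
Traceback (most recent call last):
  File "r.py", line 4, in <module>
    print(round(o['t'],2),o['ee_pos'].round(1),'yaw',np.arctan2(R[1,1],R[0,1]).round(4),'F',o['ft_force'].round(1),'M',o['moment'].round(3),o['width'].round(1),round(o['grasp_force'],1),'q6',o['qpos'][5].round(3))
                                                                                                                                            ^^^^^^^^^^^^^^^^
AttributeError: 'float' object has no attribute 'round'
```

servo_tool(
  plan=[
    [[1,0,0,0,0,0,0.3],[1,0,0,0,0,0,0],[1,0,0,0,0,0,0]],
  ],
)

```text
t: 4.83
ee_pos: [619.8, 184.4, 146.2]
orientation: [2.097, 2.339, 0.0]
ft_force: [1.5, -0.1, -3.3]
width: 12.0
grasp_force: 30.1
```

```bash
python3 r.py
```

```text
Traceback (most recent call last):
  File "r.py", line 4, in <module>
    print(round(o['t'],2),o['ee_pos'].round(1),'yaw',np.arctan2(R[1,1],R[0,1]).round(4),'F',o['ft_force'].round(1),'M',o['moment'].round(3),o['width'].round(1),round(o['grasp_force'],1),'q6',o['qpos'][5].round(3))
                                                                                                                                            ^^^^^^^^^^^^^^^^
AttributeError: 'float' object has no attribute 'round'
```

```bash
sed -i "s/o\['width'\].round(1)/round(o['width'],1)/" r.py; python3 r.py
```

```text
4.83 [619.8 184.4 146.2] yaw 0.1093 F [ 1.5 -0.1 -3.3] M [-0.095 -0.278 -0.393] 12.0 30.1 q6 0.161
```

servo_tool(
  plan=[
    [[1,0,0,0,0,0,0.3],[1,0,0,0,0,0,0],[1,0,0,0,0,0,0]],
  ],
)

```text
t: 5.08
ee_pos: [619.8, 184.3, 146.3]
orientation: [2.066, 2.367, 0.0]
ft_force: [1.7, -0.1, -2.6]
width: 11.9
grasp_force: 30.2
```

```bash
python3 r.py
```

```text
5.08 [619.8 184.3 146.3] yaw 0.1354 F [ 1.7 -0.1 -2.6] M [-0.147 -0.317 -0.427] 11.9 30.2 q6 0.135
```

servo_tool(
  plan=[
    [[1,0,0,0.005,0,0,0.4],[1,0,0,0,0,0,0],[1,0,0,0,0,0,0]],
  ],
)

```text
t: 5.33
ee_pos: [619.7, 184.3, 146.3]
orientation: [-2.025, -2.402, 0.0]
ft_force: [3.2, -0.3, -4.8]
width: 12.2
grasp_force: 30.4
```

```bash
python3 r.py
```

```text
5.33 [619.7 184.3 146.3] yaw 0.17 F [ 3.2 -0.3 -4.8] M [-0.247 -0.437 -0.558] 12.2 30.4 q6 0.101
```

Inconclusive, since the moment is creeping up. I'll compare with the other direction.

servo_tool(
  plan=[
    [[1,0,0,-0.005,0,0,-0.8],[1,0,0,0,0,0,-0.8],[1,0,0,0,0,0,-0.4],[1,0,0,0,0,0,0],[1,0,0,0,0,0,0]],
  ],
)

```text
t: 5.75
ee_pos: [619.9, 184.4, 146.3]
orientation: [2.222, 2.22, 0.0]
ft_force: [3.1, -0.6, -3.8]
width: 11.9
grasp_force: 30.1
```

```bash
python3 r.py
```

```text
5.75 [619.9 184.4 146.3] yaw -0.0012 F [ 3.1 -0.6 -3.8] M [-0.205 -0.486  0.233] 11.9 30.1 q6 0.272
```

servo_tool(
  plan=[
    [[1,0,0,0,0,0,-0.6],[1,0,0,0,0,0,-0.6],[1,0,0,0,0,0,0],[1,0,0,0,0,0,0]],
  ],
)

```text
t: 6.08
ee_pos: [619.9, 184.4, 146.2]
orientation: [2.334, 2.102, 0.0]
ft_force: [3.8, -0.9, -5.3]
width: 11.9
grasp_force: 30.1
```

```bash
python3 r.py
```

```text
6.08 [619.9 184.4 146.2] yaw -0.1048 F [ 3.8 -0.9 -5.3] M [-0.249 -0.613  0.343] 11.9 30.1 q6 0.376
```

servo_tool(
  plan=[
    [[1,0,0,0,0,0,-0.4],[1,0,0,0,0,0,0],[1,0,0,0,0,0,0]],
  ],
)

```text
t: 6.33
ee_pos: [620.0, 184.4, 146.4]
orientation: [2.371, 2.06, 0.001]
ft_force: [2.9, -1.1, -4.7]
width: 11.8
grasp_force: 30.1
```

```bash
python3 r.py
```

```text
6.33 [620.  184.4 146.4] yaw -0.14 F [ 2.9 -1.1 -4.7] M [-0.241 -0.622  0.408] 11.8 30.1 q6 0.411
```

servo_tool(
  plan=[
    [[1,0,0,0,0,0,-0.4],[1,0,0,0,0,0,0],[1,0,0,0,0,0,0]],
  ],
)

```text
t: 6.58
ee_pos: [620.0, 184.4, 146.5]
orientation: [2.407, 2.018, 0.001]
ft_force: [4.1, -1.6, -3.2]
width: 12.0
grasp_force: 30.1
```

```bash
python3 r.py
```

```text
6.58 [620.  184.4 146.5] yaw -0.1752 F [ 4.1 -1.6 -3.2] M [-0.324 -0.629  0.39 ] 12.0 30.1 q6 0.446
```

servo_tool(
  plan=[
    [[1,0,0,0,0,0,-0.3],[1,0,0,0,0,0,0],[1,0,0,0,0,0,0]],
  ],
)

```text
t: 6.83
ee_pos: [620.0, 184.4, 146.6]
orientation: [2.433, 1.986, 0.001]
ft_force: [3.7, -2.7, -0.8]
width: 11.9
grasp_force: 30.2
```

```bash
python3 r.py
```

```text
6.83 [620.  184.4 146.6] yaw -0.2017 F [ 3.7 -2.7 -0.8] M [-0.353 -0.598  0.392] 11.9 30.2 q6 0.472
```

The moment holds at 0.39 N m, so the thread is left-handed and clockwise loosens it. I'll turn it out, rising 5 mm per rad.

servo_tool(
  plan=[
    [[1,0,0,0.008,0,0,-0.7],[1,0,0,0.008,0,0,-0.7],[1,0,0,0.008,0,0,-0.7],[1,0,0,0.008,0,0,-0.7],[1,0,0,0.008,0,0,-0.7]],
  ],
)

```text
t: 7.25
ee_pos: [620.3, 184.3, 148.2]
orientation: [2.709, 1.589, 0.002]
ft_force: [5.9, -2.3, -3.1]
width: 11.4
grasp_force: 30.2
```

```bash
python3 r.py
```

```text
7.25 [620.3 184.3 148.2] yaw -0.5102 F [ 5.9 -2.3 -3.1] M [-0.507 -0.896  0.372] 11.4 30.2 q6 0.781
```

servo_tool(
  plan=[
    [[1,0,0,0.008,0,0,-0.7],[1,0,0,0.008,0,0,-0.7],[1,0,0,0.008,0,0,-0.7],[1,0,0,0.008,0,0,-0.7],[1,0,0,0.008,0,0,-0.7]],
  ],
)

```text
t: 7.67
ee_pos: [620.5, 184.1, 149.7]
orientation: [2.919, 1.158, 0.003]
ft_force: [6.7, -3.4, -3.7]
width: 12.0
grasp_force: 30.2
```

```bash
python3 r.py
```

```text
7.67 [620.5 184.1 149.7] yaw -0.8155 F [ 6.7 -3.4 -3.7] M [-0.681 -1.045  0.434] 12.0 30.2 q6 1.086
```

servo_tool(
  plan=[
    [[1,0.01,0,0.008,0,0,-0.7],[1,0.01,0,0.008,0,0,-0.7],[1,0,0,0.008,0,0,-0.7],[1,0,0,0.008,0,0,-0.7],[1,0,0,0.008,0,0,-0.7]],
  ],
)

```text
t: 8.08
ee_pos: [620.9, 183.8, 151.2]
orientation: [3.062, 0.7, 0.001]
ft_force: [4.3, -4.1, -3.9]
width: 12.0
grasp_force: 30.2
```

servo_tool(
  plan=[
    [[1,0,0,0.008,0,0,-0.7],[1,0,0,0.008,0,0,-0.7],[1,0,0,0.008,0,0,-0.7],[1,0,0,0.008,0,0,-0.7],[1,0,0,0.008,0,0,-0.7]],
  ],
)

```text
t: 8.5
ee_pos: [621.0, 183.5, 152.8]
orientation: [3.132, 0.227, 0.001]
ft_force: [5.5, -6.0, -3.6]
width: 11.7
grasp_force: 30.2
```

```bash
python3 r.py
```

```text
8.5 [621.  183.5 152.8] yaw -1.4264 F [ 5.5 -6.  -3.6] M [-1.052 -0.908  0.509] 11.7 30.2 q6 1.697
```

servo_tool(
  plan=[
    [[1,0,0,0.008,0,0,-0.7],[1,0,0,0.008,0,0,-0.7],[1,0,0,0.008,0,0,-0.7],[1,0,0,0.008,0,0,-0.7],[1,0,0,0.008,0,0,-0.7]],
  ],
)

```text
t: 8.92
ee_pos: [620.9, 183.3, 154.2]
orientation: [3.13, -0.252, 0.001]
ft_force: [5.8, -7.3, -3.1]
width: 11.9
grasp_force: 30.2
```

```bash
python3 r.py
```

```text
8.92 [620.9 183.3 154.2] yaw -1.7316 F [ 5.8 -7.3 -3.1] M [-1.226 -0.922  0.486] 11.9 30.2 q6 2.002
```

servo_tool(
  plan=[
    [[1,0,-0.02,0.008,0,0,-0.7],[1,0,-0.02,0.008,0,0,-0.7],[1,0,0,0.008,0,0,-0.7],[1,0,0,0.008,0,0,-0.7],[1,0,0,0.008,0,0,-0.7]],
  ],
)

```text
t: 9.33
ee_pos: [620.9, 182.6, 155.8]
orientation: [3.056, -0.726, 0.001]
ft_force: [5.8, -3.1, -4.1]
width: 11.7
grasp_force: 30.2
```

servo_tool(
  plan=[
    [[1,0,0,0.008,0,0,-0.7],[1,0,0,0.008,0,0,-0.6],[1,0,0,0,0,0,0],[1,0,0,0,0,0,0]],
  ],
)

```text
t: 9.67
ee_pos: [620.8, 182.5, 156.4]
orientation: [3.011, -0.894, 0.001]
ft_force: [6.1, -2.3, -4.9]
width: 11.8
grasp_force: 30.1
```

```bash
python3 r.py
```

```text
9.67 [620.8 182.5 156.4] yaw -2.1481 F [ 6.1 -2.3 -4.9] M [-0.414 -0.829  0.343] 11.8 30.1 q6 2.416
```

servo_tool(
  plan=[
    [[1,0,0,0.008,0,0,-0.4],[1,0,0,0,0,0,-0.4],[1,0,0,0,0,0,0],[1,0,0,0,0,0,0]],
  ],
)

```text
t: 10.0
ee_pos: [620.8, 182.4, 156.7]
orientation: [2.978, -0.999, 0.001]
ft_force: [5.8, -2.7, -4.4]
width: 11.9
grasp_force: 30.1
```

```bash
python3 r.py
```

```text
10.0 [620.8 182.4 156.7] yaw -2.2179 F [ 5.8 -2.7 -4.4] M [-0.49  -0.768  0.439] 11.9 30.1 q6 2.486
```

servo_tool(
  plan=[
    [[-0.2,0,0,0,0,0,0],[-0.2,0,0,0,0,0,0],[-0.2,0,0,0,0,0,0],[-0.2,0,0,0,0,0,0],[-0.2,0,0,0,0,0,0]],
  ],
)

```text
t: 10.42
ee_pos: [620.2, 182.9, 156.8]
orientation: [2.978, -1.001, -0.001]
ft_force: [0.3, -0.1, -0.2]
width: 41.2
grasp_force: 0.0
```

servo_tool(
  plan=[
    [[-0.2,0,0,0.5,0,0,0],[-0.2,0,0,0.9,0,0,0],[-0.4,0,0,0.9,0,0,1],[-0.4,0,0,0.9,0,0,1],[-0.4,0,0,0.4,0,0,1]],
  ],
)

```text
t: 10.83
ee_pos: [621.9, 183.3, 306.0]
orientation: [-3.082, 0.596, -0.008]
ft_force: [0.6, 1.4, 0.2]
width: 61.1
grasp_force: 0.0
```

```bash
python3 r.py
```

```text
10.83 [621.9 183.3 306. ] yaw -1.953 F [0.6 1.4 0.2] M [0.037 0.113 0.022] 61.1 0.0 q6 2.221
```

The handle is undone by about 2.17 rad and released. I'm moving above the cap with the fingers closing along y.

servo_tool(
  plan=[
    [[-0.5,-0.6,0,-0.4,0,0,0.9],[-0.5,-0.6,0,-0.4,0,0,0.9],[-0.5,-0.6,0,-0.4,0,0,0.9],[-0.5,-0.5,0.05,-0.4,0,0,0.9],[-0.5,0,0,0,0,0,0.7]],
  ],
)

```text
t: 11.25
ee_pos: [523.0, 184.1, 233.7]
orientation: [3.139, -0.011, -0.013]
ft_force: [-0.4, 0.2, -1.0]
width: 66.1
grasp_force: 0.0
```

servo_tool(
  plan=[
    [[-0.5,0,0,0,0,0,0],[-0.5,0,0,0,0,0,0]],
  ],
)

```text
t: 11.42
ee_pos: [528.9, 185.0, 237.2]
orientation: [-3.141, 0.021, -0.001]
ft_force: [-1.0, 0.2, 0.8]
width: 65.9
grasp_force: 0.0
```

```bash
python3 r.py
python3 - <<'E'
from h import *
im,c=snap('wrist','w3')
b=cv2.inRange(cv2.cvtColor(im,cv2.COLOR_RGB2HSV),(110,120,60),(130,255,255))
p=cv2.findNonZero(b).reshape(-1,2);print(p.min(0),p.max(0),len(p),proj(c,(528,185,41)),ray(c,p.mean(0),41))
E
```

```text
11.42 [528.9 185.  237.2] yaw -1.5839 F [-1.   0.2  0.8] M [0.024 0.141 0.004] 65.9 0.0 q6 1.899
[296 175] [344 218] 1511 [318.55533477 194.63343662] [524.40479731 183.66749537  41.        ]
```

View pics/w3.png

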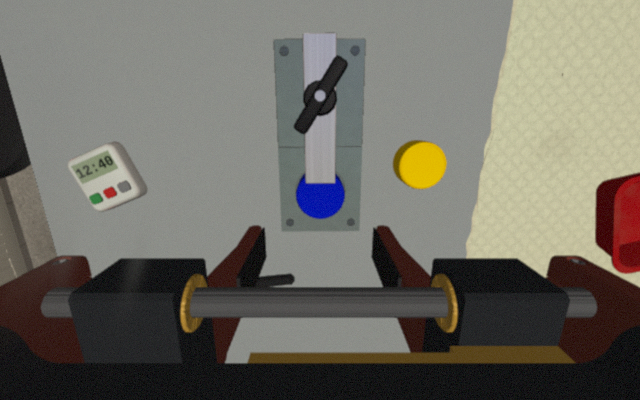

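The wrist view shows the cap at (320,194), free under the raised bar and between the fingers. The handle is clearly turned by about 125°. I'm descending straight onto the cap.

servo_tool(
  plan=[
    [[-0.5,0,-0.02,-0.8,0,0,0],[-0.5,0,0,-0.8,0,0,0],[-0.5,0,0,-0.8,0,0,0],[-0.5,0,0,-0.6,0,0,0],[-0.5,0,0,-0.3,0,0,0]],
  ],
)

```text
t: 11.88
ee_pos: [528.2, 183.6, 102.4]
orientation: [3.141, -0.021, -0.004]
ft_force: [-0.1, -1.5, -0.1]
width: 65.9
grasp_force: 0.0
```

servo_tool(
  plan=[
    [[-0.5,0,0,0,0,0,0],[-0.5,0,0,0,0,0,0],[0.1,0,0,0,0,0,0]],
  ],
)

```text
t: 12.13
ee_pos: [529.8, 184.3, 106.3]
orientation: [-3.141, 0.019, -0.004]
ft_force: [0.8, -0.2, 0.6]
width: 62.1
grasp_force: 0.0
```

```bash
python3 r.py
```

```text
12.13 [529.8 184.3 106.3] yaw -1.5828 F [ 0.8 -0.2  0.6] M [ 0.002  0.205 -0.014] 62.1 0.0 q6 1.896
```

servo_tool(
  plan=[
    [[0.1,-0.03,0,-0.06,0,0,0],[1,0,0,0,0,0,0],[1,0,0,0,0,0,0],[1,0,0,0,0,0,0],[1,0,0,0,0,0,0]],
  ],
)

```text
t: 12.55
ee_pos: [527.9, 184.2, 103.6]
orientation: [-3.141, 0.018, -0.003]
ft_force: [-0.1, -0.6, 8.0]
width: 50.1
grasp_force: 30.0
```

```bash
python3 r.py
```

```text
12.55 [527.9 184.2 103.6] yaw -1.5824 F [-0.1 -0.6  8. ] M [-0.044  0.283 -0.007] 50.1 30.0 q6 1.897
```

servo_tool(
  plan=[
    [[1,0,0,0.05,0,0,0],[1,0,0,0.05,0,0,0],[1,0,0,0.06,0,0,0],[1,0,0,0,0,0,0]],
  ],
)

```text
t: 12.88
ee_pos: [527.5, 184.0, 109.3]
orientation: [-3.141, 0.018, -0.001]
ft_force: [-0.1, -0.0, -0.5]
width: 49.8
grasp_force: 30.0
```

```bash
python3 r.py
```

```text
12.88 [527.5 184.  109.3] yaw -1.5823 F [-0.1 -0.  -0.5] M [-0.005  0.092  0.024] 49.8 30.0 q6 1.897
```

The cap is out of the recess. I'll draw it back along -x, raise it and carry it to the tray.

servo_tool(
  plan=[
    [[1,-0.3,0,0,0,0,0],[1,-0.4,0,0.03,0,0,0],[1,-0.3,0,0.5,0,0,0],[1,0,0,0.8,0,0,0],[1,0,-0.3,0.8,0,0,0]],
  ],
)

```text
t: 13.3
ee_pos: [486.0, 172.7, 194.0]
orientation: [3.141, -0.016, -0.005]
ft_force: [1.1, -0.3, -0.7]
width: 49.9
grasp_force: 30.0
```

servo_tool(
  plan=[
    [[1,0.02,-0.7,0.5,0,0,0.3],[1,0.05,-0.9,0,0,0,0.3],[1,0.05,-0.9,0,0,0,0.4],[1,0.05,-0.9,0,0,0,0.4],[1,0.05,-0.9,0,0,0,0.4]],
  ],
)

```text
t: 13.72
ee_pos: [495.9, -1.5, 214.4]
orientation: [3.133, 0.232, 0.001]
ft_force: [0.8, 0.4, -0.4]
width: 50.1
grasp_force: 30.0
```

servo_tool(
  plan=[
    [[1,0.05,-0.9,0,0,0,0.4],[1,0.05,-0.9,0,0,0,0.3],[1,0.05,-0.9,0,0,0,0.2],[1,0.02,-0.7,0,0,0,0],[1,0,-0.3,0,0,0,0]],
  ],
)

```text
t: 14.13
ee_pos: [503.0, -151.2, 214.1]
orientation: [3.122, 0.347, 0.001]
ft_force: [-0.6, 0.9, -0.7]
width: 49.6
grasp_force: 30.0
```

```bash
python3 r.py
```

```text
14.13 [ 503.  -151.2  214.1] yaw -1.3492 F [-0.6  0.9 -0.7] M [-0.065  0.133 -0.019] 49.6 30.0 q6 1.035
```

```bash
python3 - <<'E'
from h import *
im,c=snap('scene','s4');o=readout.get_obs();print(o['ee_pos'])
im,c=snap('wrist','w4')
E
python3 - <<'E'
import cv2,numpy as np
a=cv2.imread('pics/s4.png')[100:380,200:480];b=cv2.imread('pics/w4.png')
cv2.imwrite('pics/b4.png',np.hstack([cv2.resize(a,(400,400)),cv2.resize(b,(400,250),interpolation=cv2.INTER_AREA).copy() if 0 else cv2.copyMakeBorder(cv2.resize(b,(400,250)),0,150,0,0,cv2.BORDER_CONSTANT)]))
E
```

```text
[ 503.07054218 -151.41199474  214.1363866 ]
```

View pics/b4.png

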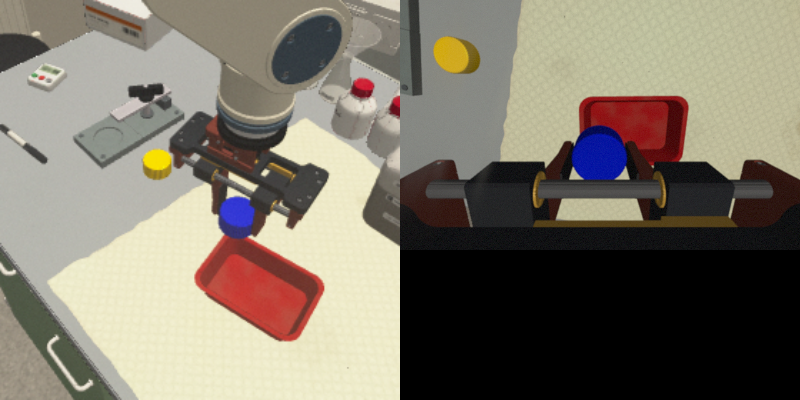

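The scene view shows the cap held level beside the tray. The wrist view shows the tray square to the gripper. I'll measure the tray from the wrist picture.

Run:
```python
from h import *
im=cv2.imread('pics/w4.png')[:,:,::-1];c=cam('wrist')
h=cv2.cvtColor(im,cv2.COLOR_RGB2HSV);m=cv2.inRange(h,(0,170,90),(6,255,255))|cv2.inRange(h,(175,170,90),(180,255,255));m[270:]=0
n,l,s,ce=cv2.connectedComponentsWithStats(m);k=1+s[1:,4].argmax();print(s[k])
p=cv2.findNonZero((l==k).astype(np.uint8)).reshape(-1,2)
y=lambda r:(p[abs(p[:,1]-r)<2][:,0].min(),p[abs(p[:,1]-r)<2][:,0].max())
L,Rr=y(170);T=s[k][1]
A=ray(c,(L,170),40);B=ray(c,(Rr,170),40);C=ray(c,((L+Rr)/2,T),40);print(L,Rr,A,B,C)
yaw=-1.342;ax=np.array([-np.sin(yaw),np.cos(yaw)]) # tray x axis
ay=np.array([np.cos(yaw),np.sin(yaw)])
print('width',np.linalg.norm(A-B),'tray centre from wrist', C[:2]-ax*55.5*np.sign(ax@(C[:2]-np.array([501,-202]))))
```

```text
[  287   154   174   111 10492]
288 460 [ 524.0577122  -116.11601693   40.        ] [ 558.50979572 -269.27193038   40.        ] [ 555.2789292  -188.75374555   40.        ]
width 156.98305603417583 tray centre from wrist [ 501.22525365 -201.34144428]
```

The tray centre agrees at (501,-201.5).

servo_tool(
  plan=[
    [[1,-0.05,-0.65,0,0,0,0],[1,0,-0.6,-0.4,0,0,0],[1,0,0,-0.8,0,0,0],[1,0,0,-0.8,0,0,0],[1,0,0,-0.6,0,0,0]],
  ],
)

```text
t: 14.65
ee_pos: [500.3, -196.5, 108.2]
orientation: [-3.121, -0.352, 0.002]
ft_force: [-0.9, 1.2, 0.0]
width: 50.1
grasp_force: 30.0
```

servo_tool(
  plan=[
    [[1,0,0,0,0,0,0],[1,0,0,0,0,0,0],[1,0,0,0,0,0,0]],
  ],
)

```text
t: 14.9
ee_pos: [501.6, -197.3, 111.0]
orientation: [3.121, 0.353, 0.001]
ft_force: [0.5, 0.1, 0.8]
width: 49.9
grasp_force: 30.0
```

```bash
python3 r.py
```

```text
14.9 [ 501.6 -197.3  111. ] yaw -1.3455 F [0.5 0.1 0.8] M [-0.042  0.085 -0.044] 49.9 30.0 q6 0.949
```

Now down about 17 mm, then gently until it touches.

servo_tool(
  plan=[
    [[1,0,-0.1,-0.2,0,0,0],[1,0,0,-0.15,0,0,0],[1,0,0,-0.05,0,0,0],[1,0,0,0,0,0,0]],
  ],
)

```text
t: 15.23
ee_pos: [500.8, -202.0, 94.0]
orientation: [-3.122, -0.351, 0.0]
ft_force: [0.0, 0.5, 0.5]
width: 49.8
grasp_force: 30.0
```

```bash
python3 r.py
```

```text
15.23 [ 500.8 -202.    94. ] yaw -1.3469 F [0.  0.5 0.5] M [-0.045  0.126  0.033] 49.8 30.0 q6 0.941
```

servo_tool(
  plan=[
    [[1,0,0,-0.04,0,0,0],[1,0,0,0,0,0,0],[1,0,0,0,0,0,0]],
  ],
)

```text
t: 15.48
ee_pos: [501.0, -202.1, 92.9]
orientation: [3.122, 0.351, 0.001]
ft_force: [-0.1, 0.6, 5.2]
width: 49.8
grasp_force: 30.0
```

```bash
python3 r.py
```

```text
15.48 [ 501.  -202.1   92.9] yaw -1.3468 F [-0.1  0.6  5.2] M [0.058 0.34  0.018] 49.8 30.0 q6 0.941
```

The cap has touched down with 5 N. I'm releasing it and rising.

servo_tool(
  plan=[
    [[-0.5,0,0,0,0,0,0],[-0.5,0,0,0,0,0,0],[-0.5,0,0,0,0,0,0],[-0.5,0,0,0,0,0,0]],
  ],
)

```text
t: 15.82
ee_pos: [500.9, -202.0, 92.3]
orientation: [-3.122, -0.351, 0.0]
ft_force: [1.0, 0.7, -1.0]
width: 65.8
grasp_force: 0.0
```

servo_tool(
  plan=[
    [[-0.5,0,0,0.3,0,0,0],[-0.5,0,0,0.7,0,0,0],[-0.5,0,0,0.9,0,0,0],[-0.5,0,0,0.9,0,0,0],[-0.5,0,0,0.5,0,0,0]],
  ],
)

```text
t: 16.23
ee_pos: [501.9, -202.4, 228.7]
orientation: [3.12, 0.351, 0.006]
ft_force: [0.9, -0.4, -0.0]
width: 65.8
grasp_force: 0.0
```

servo_tool(
  plan=[
    [[-0.5,0,0,0,0,0,0],[-0.5,0,0,0,0,0,0],[-0.5,0,0,0,0,0,0]],
  ],
)

```text
t: 16.48
ee_pos: [500.4, -201.8, 224.1]
orientation: [-3.121, -0.351, 0.001]
ft_force: [-0.5, 0.4, -0.5]
width: 65.5
grasp_force: 0.0
```

```bash
python3 r.py
python3 - <<'E'
from h import *
im,c=snap('wrist','w5')
print(proj(c,(501,-202,30)))
E
```

```text
16.48 [ 500.4 -201.8  224.1] yaw -1.3466 F [-0.5  0.4 -0.5] M [ 0.011  0.133 -0.017] 65.5 0.0 q6 0.941
[319.08213556 193.55370097]
```

View pics/w5.png

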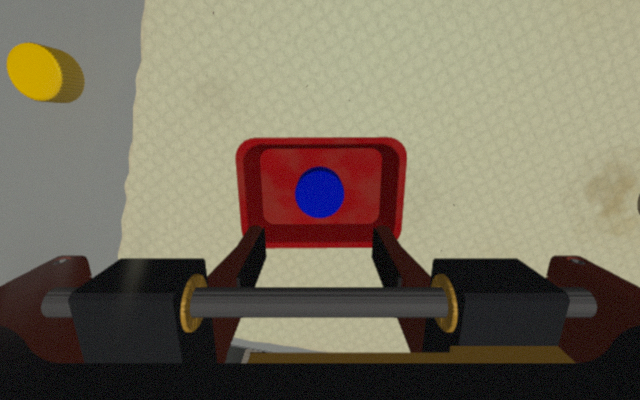

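The cap stands flat in the middle of the tray at (319,192), and the gripper is clear of it.

```bash
python3 -c "
from h import *
print(close_job())"
```

```text
the job is handed in; nothing more can be done
None
```

The job is handed in, with no verdict returned: the T-handle (left-handed thread) was undone clockwise by about 2.17 rad and left undone, and the cap stands flat in the middle of the tray with the gripper clear.

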